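Clamp the thinner tin in the bench tin holder

ROBOT

A 6-joint arm with a two-finger parallel gripper is mounted at the origin on the work surface. World frame = base frame: x ahead of the robot, y to its left, z up, the work surface at z = 0. Lengths are in m, angles in rad, forces in N, time in s.
With the tool pointing down it reaches from about 0.275 to 1 m from the base axis. Payload 8.4 kg.
Tool frame: the origin (TCP) lies on the mounting face of the last link; the fingertips stand 173 mm ahead of it and the grasp point (between the pads) lies 155 mm ahead of it; z points along the fingers, y is the line along which they close (so a half turn about z gives the same grasp; the last joint's range is limited). The gripper opens to 85 mm and grips with 20 to 120 N. Pads are 22 mm wide; open, the fingers measure 114 mm over their backs; the gripper's body (76 mm by 85 mm) begins 54 mm behind the grasp point. The pads swing forward as they close: fully open they stand 13 mm farther back than shut.
Start: joints at [-1.229, 0.353, 1.633, -0, 1.155, -0.002], TCP at [0.211, -0.588, 0.405] pointing down, gripper open.
Joint ranges: [-2.63, 2.63], [-0.92, 2.1], [0.06, 2.66], [-1.3, 4.44], [0, 2.69], [-3.02, 3.02]. Speed limits (rad/s): [2.22, 2.22, 2.79, 3.14, 3.14, 3.14].

INTERFACE

Orientations are given as a unit quaternion [w, x, y, z].
In Python, from rig import manip gives the robot as it stands. Calls block until the motion is done:
- manip.move_to(position, orientation): joint-space move of the TCP to a pose.
- manip.move_l(position, rate=0.15, frame=None): straight line of the TCP; frame=None keeps the orientation; rate is the mean speed in m/s.
- manip.set_joints(angles): joint-space move.
- manip.command_gripper(opening): finger opening in m; the grip force is fixed at half the most; returns when the fingers have stopped.
- manip.pause(seconds).
- manip.ik(position, orientation): joint angles nearest the present ones, or None.
- manip.get_state(): the state.
- manip.capture(name): name is "scene" or "side" or "wrist"; returns the picture (480x640x3 uint8, red, green, blue); there is no depth.
- manip.calibration(name): a dict with "camera_matrix" (3x3 intrinsics, pixels), "D" ([k1, k2, p1, p2, k3] as OpenCV has them; the pictures are not rectified), "extrinsics" (4x4, takes a point from camera to world coordinates); the wrist camera has in their place "mount" (4x4, takes a point from camera to tool coordinates, whose origin is the TCP and whose axes are the flange's). Camera axes: x right, y up, looking along -z (the intrinsics and any distortion apply to the point x, -y, -z); pixel columns grow to the right and rows downward; lengths in m; the calibration is good to about 2 mm. A picture is of the moment at which its call begins: read the wrist's pose just before it. calibration takes no time and is no camera call.
A pose or a line that the arm cannot do raises manip.IKError and nothing moves.
- manip.sign_off(): hands the job in; it is judged then, once.
The state is a dict: "clock": time; "qpos": joint angles; "dq": joint speeds; "tau": joint torques, N m; "position": TCP position; "tool_rot": TCP orientation; "force": force on the tool from outside, world axes, zero at the start; "wrist_torque": the same for the moment, N m; "gripper_width": finger opening in m; "grasp_force": force on a finger pad.
Only numpy, scipy, OpenCV 4.12 (cv2) and the standard library are available. Lean on these libraries where they do the work, as an engineer would, in place of code of your own. Each camera call takes 0.05 s, during which the arm holds its last target. There are 200 camera calls.

TASK

Free the holder's clamp knob and slide its jaw wide open, then take the yellow rectangular tin out of the crate and stand it upright on the holder's base, centred, with its two narrow end faces towards the jaws. Slide the jaw up until the tin is snug between both jaws and turn the knob tight again. Do not drop the tin and leave the other things where they are.

Things in the scene. Friction and masses are not known exactly. Their poses are not given: they have to be found in the camera images.
- holder: Tin holder fixed to the bench: dark steel base plate 180 (x) x 80 x 12 mm thick, origin at the centre of its underside. A fixed blue jaw (14 mm thick, 50 wide in y, top at z = 112 mm) stands at the +x end, inner face at x = +70 mm; a sliding jaw faces it from the -x side. The y sides between the jaws are open, for fingers.
- pocket (a point): Point on the top of the holder's base plate (holder x = +42, y = 0, z = 12 mm) where the centre of the tin's underside finally belongs; axes as the holder's.
- jaw (a joint): Slide of the jaw, m: gap between jaw faces = 40 mm + value, 0 to 0.032 (72 mm, end stop), growing to the holder's -x; 0.016 when closed on the tin. Starts at 0 to 0.010. Slides with about 2 N when the knob is loose (drag it by the knob); knob tight: locked (holds 30 N). Blue face plate 14 mm thick, top 112 mm above the bench; behind it a red carriage 64 mm long, 50 wide, top 95 mm above the bench.
- jaw_face (a point): Point on the inner face of the sliding jaw, at mid width, 62 mm above the bench; moves with the jaw.
- knob (a joint): Angle of the clamp knob on the red carriage, rad: 0 = loose (end stop), grows clockwise seen from above (tightens), at most 1.7. Jaw free below about 0.8; the thread bites from about 1.0; above 1.3 is tight. Stays where it is left. Starts at 1.4 to 1.5. Turns with 0.12 N m when loose, about 0.2 N m when tight.
- knob_grip (a point): On the knob's vertical axis at grip height (123 mm above the bench, 52 mm behind the sliding jaw's face); turns with the knob. The black grip bar is 40 mm long along this point's x, 14 mm thick along its y, its top 12 mm above this point, standing on a round foot 40 mm across whose top is 18 mm below this point. At joint value q the bar's yaw is the holder's yaw - q.
- crate: Fixed plywood crate 148 (x) x 165 (y) x 105 mm high, origin at the centre of its underside, walls 6 mm, floor 6 mm thick. Two dividers as high as the walls make three cells side by side in y, each 136 long in x and 47 mm wide in y, centred at y = -53, 0 and +53 mm.
- tin: Rectangular yellow thinner tin with a grey band, 56 (x) x 36 (y) x 95 mm high plus a white cap 20 mm across, 12 high on top; about 0.35 kg; origin at the centre of its underside. Upright in one cell of the crate, long side along it: there only its narrow ends (56 mm apart) leave room for fingers, in the holder only its broad faces (36 mm apart), so it must be set down and retaken between.
- jar: Bystander: small glass jar with red lid, 38 mm across, 85 mm high, in another cell; origin at the centre of its underside.
- spray: Bystander: small blue can, 37 mm across, 98 mm high, in the remaining cell; origin at the centre of its underside.
- can: Bystander: round paint can with an orange and white band, 87 mm across, 110 mm high, on the bench between crate and holder; origin at the centre of its underside.
- sander: Bystander: cork sanding block 85 x 55 x 32 mm high, on the bench between crate and holder; origin at the centre of its underside.
Not all that is in view belongs to the job. Leave any green look-alike of the holder alone.

How it is judged:
On the way, in this order (a step that is already met when the one before it is completed fails the run):
1. the clamp knob is loosened (below 0.9 rad) (value of joint knob below 0.9 rad), for 0.1 s.
2. the jaw is slid open (gap over 62 mm) (value of joint jaw above 0.022 m), for 0.1 s.
3. the tin stands on the holder's base between the jaws (horizontal distance between tin and pocket below 0.025 m and z of tin in the frame of pocket below 0.005 m and angle between tin's own z axis and vertical below 0.1 rad), for 0.2 s.
At the end, for the whole second after the job is handed in: The tin stands at rest upright on the holder's base, within 5 mm of its place along the holder and 12 mm across, long side along the holder within 0.12 rad; the jaw is closed on it (value 0.013 to 0.0195, at most 3.5 mm play) and the knob is tight (over 1.25 rad) (x of tin in the frame of pocket between -0.005 and 0.004 m and y of tin in the frame of pocket between -0.012 and 0.012 m and z of tin in the frame of pocket between -0.004 and 0.004 m and angle between tin's own z axis and vertical below 0.08 rad and angle between the x axis of tin and the x axis of holder, either way round below 0.12 rad and value of joint jaw between 0.013 and 0.0195 m and value of joint knob above 1.25 rad and linear speed of tin below 0.02 m/s); the robot touches nothing.
It fails at once if the tin is dropped (moves faster than 0.45 m/s with no finger on it) (linear speed of tin above 0.45 m/s and contact force between the fingers and tin below 0.05 N).
It fails at once if the tin is tipped over (angle between tin's own z axis and vertical above 0.8 rad).
It fails at once if the jar or the small blue can is moved over 40 mm (distance of any of jar, spray from where it was at the start of the episode above 0.04 m).
It fails at once if the paint can or the sanding block is moved over 20 mm (distance of any of can, sander from where it was at the start of the episode above 0.02 m).
It also fails if it takes over 72 s, if anything falls off the work surface, if the arm or the gripper's body presses on something with over 40 N, if the wrist force passes 120 N, or if a joint passes its speed limit or range.

## Working session

There is one attempt and no reset: what is moved stays moved. The work goes in short steps, each a Python script; the robot and the scene stay as the last script left them, time stands still between calls to the robot, and variables do not carry over. Pictures are saved under pics/ and viewed, at most 10 in all, crops included, and the job is handed in when it is done.

```bash
mkdir -p pics; ls
python3 - <<'E'
from rig import manip
import cv2,numpy as np
np.set_printoptions(precision=4,suppress=True)
for n in("scene","side"):
    cv2.imwrite(f"pics/{n}0.png",manip.capture(n)[:,:,::-1])
for n in("scene","side","wrist"):
    print(n,manip.calibration(n))
s=manip.get_state();print(s)
E
```

```text
pics
scene {'camera_matrix': array([[573.7504,   0.    , 319.3354],
       [  0.    , 573.7504, 237.8882],
       [  0.    ,   0.    ,   1.    ]]), 'D': array([0.0322, 0.    , 0.    , 0.    , 0.    ]), 'extrinsics': array([[ 0.6668, -0.5455,  0.5078,  1.2055],
       [ 0.7452,  0.49  , -0.4523, -0.524 ],
       [-0.0021,  0.68  ,  0.7332,  0.9421],
       [ 0.    ,  0.    ,  0.    ,  1.    ]])}
side {'camera_matrix': array([[476.1851,   0.    , 321.877 ],
       [  0.    , 476.1851, 243.9349],
       [  0.    ,   0.    ,   1.    ]]), 'D': array([-0.0151,  0.    ,  0.    ,  0.    ,  0.    ]), 'extrinsics': array([[-0.9951,  0.0701, -0.07  ,  0.5489],
       [-0.0988, -0.6495,  0.7539,  0.6157],
       [ 0.0074,  0.7571,  0.6532,  0.6041],
       [ 0.    ,  0.    ,  0.    ,  1.    ]])}
wrist {'camera_matrix': array([[414.3314,   0.    , 326.7636],
       [  0.    , 414.3314, 238.4801],
       [  0.    ,   0.    ,   1.    ]]), 'D': array([-0.0972,  0.    ,  0.    ,  0.    ,  0.    ]), 'mount': array([[ 0.0003,  0.9635,  0.2679,  0.0683],
       [ 1.    , -0.0007,  0.0014, -0.0013],
       [ 0.0015,  0.2679, -0.9634,  0.0306],
       [ 0.    ,  0.    ,  0.    ,  1.    ]])}
{'clock': 0.1, 'qpos': array([-1.2294,  0.3535,  1.6341, -0.    ,  1.1552, -0.0024]), 'dq': array([ 0.0016, -0.0017, -0.0012,  0.0015, -0.0024, -0.0005]), 'tau': array([  0.0031, -60.6351, -34.282 ,   0.0002,   0.0041,   0.    ]), 'position': array([ 0.2106, -0.5882,  0.404 ]), 'tool_rot': array([-0.0006,  0.9853,  0.1711, -0.0001]), 'force': array([-0.4624,  0.5877, -0.398 ]), 'wrist_torque': array([-0.027 ,  0.0321, -0.0102]), 'grasp_force': 0.0, 'gripper_width': 0.08533394433064935}
```

View pics/scene0.png

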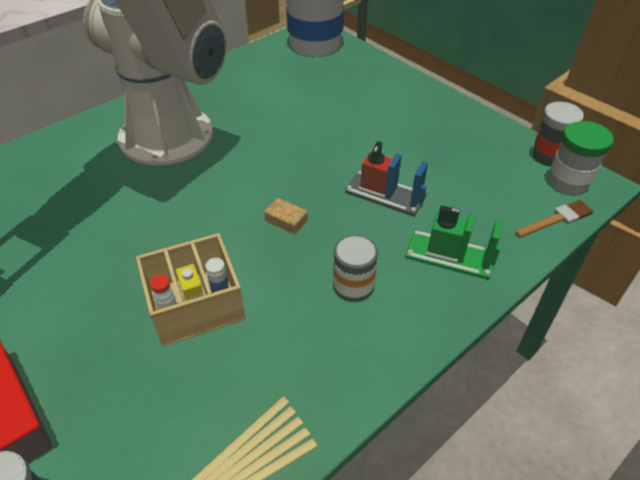

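View pics/side0.png

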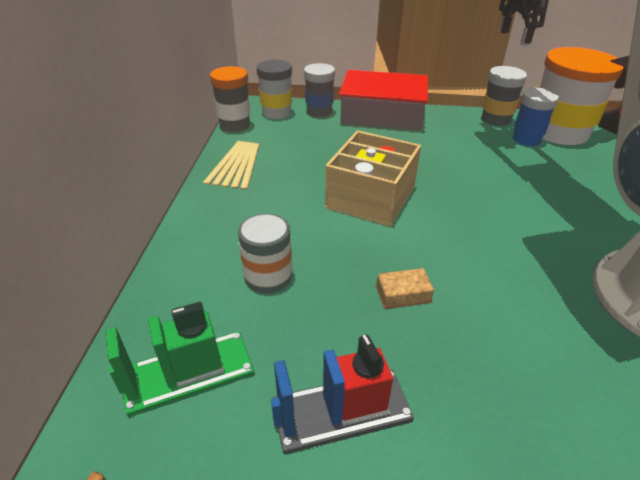

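The scene view shows the crate (top rim corners ≈(138,256), (221,237), (242,290), (157,311)) with the tin's cap at (187,272) in the middle cell. The real holder has its knob at (377,150) and the green decoy is at (450,235). In the side view the holder's base corners are ≈(281,444) and (409,411), with the knob at (368,350).

```bash
cat > h.py <<'E'
from rig import manip
import cv2,numpy as np
from scipy.spatial.transform import Rotation as R
np.set_printoptions(precision=4,suppress=True)
F=np.diag([1,-1,-1,1.])
def camT(n,s=None):
    c=manip.calibration(n)
    if n!="wrist": return c["extrinsics"]
    s=s or manip.get_state(); T=np.eye(4)
    T[:3,:3]=R.from_quat(s["tool_rot"],scalar_first=True).as_matrix(); T[:3,3]=s["position"]
    return T@c["mount"]
def px2w(n,uv,z,T=None):
    """pixels -> world points at height z"""
    T=camT(n) if T is None else T; c=manip.calibration(n)
    p=cv2.undistortPoints(np.float64(uv).reshape(-1,1,2),c["camera_matrix"],c["D"])[:,0]
    d=np.c_[p[:,0],-p[:,1],-np.ones(len(p))]@T[:3,:3].T
    return T[:3,3]+d*((np.asarray(z)-T[2,3])/d[:,2])[:,None]
def w2px(n,P,T=None):
    T=camT(n) if T is None else T; c=manip.calibration(n)
    M=np.linalg.inv(T@F)
    return cv2.projectPoints(np.float64(P).reshape(-1,1,3),cv2.Rodrigues(M[:3,:3])[0],M[:3,3],c["camera_matrix"],c["D"])[0][:,0]
def quat(yaw):
    """tool down, closing line (tool y) along world direction yaw (mod pi)"""
    y=np.array([np.cos(yaw),np.sin(yaw),0]);z=np.array([0,0,-1.])
    return R.from_matrix(np.c_[np.cross(y,z),y,z]).as_quat(scalar_first=True)
def best(pos,yaw):
    """joints for gripping along yaw, half turn chosen for least last-joint travel"""
    q0=manip.get_state()["qpos"]; c=[(k,manip.ik(pos,quat(k))) for k in(yaw,yaw+np.pi)]
    c=[x for x in c if x[1] is not None]
    return min(c,key=lambda x:abs(x[1]-q0).max()+.3*abs(x[1][5]))
def snap(name,cam="wrist"):
    T=camT(cam); im=manip.capture(cam)[:,:,::-1]; cv2.imwrite(f"pics/{name}.png",im); np.save(f"pics/{name}.npy",T); return T
E
python3 - <<'E'
from h import *
print("side base bottom",px2w("side",[(281,444),(409,411)],[0.,0]))
print("knob side",px2w("side",[(368,350)],[.13]),"scene",px2w("scene",[(377,150)],[.13]))
print("fixed jaw top",px2w("side",[(285,363)],[.112]),px2w("scene",[(421,164)],[.112]))
print("crate",px2w("scene",[(138,256),(221,237),(242,290),(157,311)],[.105]*4))
print("crate side",px2w("side",[(367,136),(419,149),(382,184),(329,166)],[.105]*4))
print("tincap",px2w("scene",[(187,272)],[.113]),px2w("side",[(371,153)],[.113]))
print("can",px2w("scene",[(356,250)],[.11]),px2w("side",[(265,229)],[.11]),"sander",px2w("scene",[(286,212)],[.032]))
E
```

```text
side base bottom [[0.6272 0.3227 0.    ]
 [0.4586 0.258  0.    ]]
knob side [[0.5246 0.2585 0.13  ]] scene [[0.5289 0.2529 0.13  ]]
fixed jaw top [[0.6245 0.275  0.112 ]] [[0.6146 0.3074 0.112 ]]
crate [[ 0.4275 -0.2996  0.105 ]
 [ 0.493  -0.1517  0.105 ]
 [ 0.6281 -0.2001  0.105 ]
 [ 0.565  -0.3402  0.105 ]]
crate side [[ 0.5401 -0.3298  0.105 ]
 [ 0.43   -0.2855  0.105 ]
 [ 0.5069 -0.1445  0.105 ]
 [ 0.6117 -0.1972  0.105 ]]
tincap [[ 0.531  -0.2541  0.113 ]] [[ 0.5302 -0.2435  0.113 ]]
can [[0.7006 0.0208 0.11  ]] [[0.6987 0.0179 0.11  ]] sander [[0.4655 0.0346 0.032 ]]
```

Run:
```python
from h import *
for n,c,yaw in(("crate",(.526,-.246),-.34),("hold",(.55,.25),.366)):
    # tool y along yaw; tool x offset: put target at tool x=+0.06
    k,q=best([*c,.45],yaw)
    Rm=R.from_quat(quat(k),scalar_first=True).as_matrix()
    p=np.array([*c,.45])-.06*Rm[:,0]
    manip.move_to(p,quat(k)); manip.pause(.2)
    s=manip.get_state();print(n,s["clock"],s["position"],k); snap(n+"1")
```

```text
crate 1.825 [ 0.5055 -0.3034  0.4498] -0.34
hold 3.8917 [0.5717 0.1932 0.45  ] 0.366
```

View pics/crate1.png

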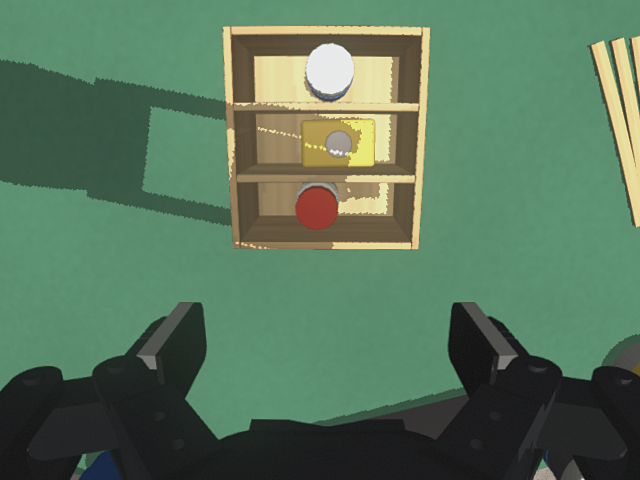

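View pics/hold1.png

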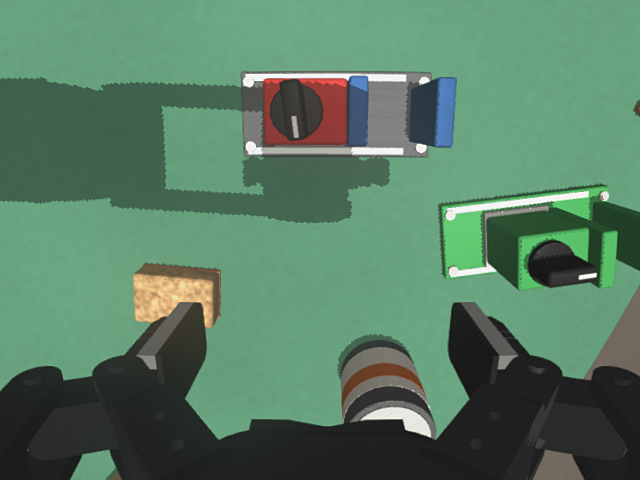

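Crate view: rim corners are (222,27), (430,27), (419,249), (233,249), and the tin's top spans (303,119)–(375,166) with its cap at (339,144). Holder view: base spans (243,72)–(428,157), the carriage top is (264,79)–(348,146), the knob bar runs (289,82)–(297,138), and the fixed jaw top is near x≈447.

Run:
```python
from h import *
T=np.load("pics/crate1.npy")
c=px2w("wrist",[(222,27),(430,27),(419,249),(233,249)],[.105]*4,T)
print("crate",c[:,:2].tolist(),c.mean(0),[np.linalg.norm(c[i]-c[i-1]) for i in range(4)])
d=c[1]-c[0]+c[2]-c[3];print("yaw",np.arctan2(d[1],d[0]))
t=px2w("wrist",[(303,119),(375,119),(374,167),(302,166)],[.101]*4,T)
print("tin",t.mean(0),[np.linalg.norm(t[i]-t[i-1]) for i in range(4)],"cap",px2w("wrist",[(339,144)],[.113],T))
d=t[1]-t[0]+t[2]-t[3];print("yaw",np.arctan2(d[1],d[0]))
T=np.load("pics/hold1.npy")
# automatic masks
im=cv2.imread("pics/hold1.png");hsv=cv2.cvtColor(im,cv2.COLOR_BGR2HSV)
m=((cv2.inRange(hsv,(0,150,60),(8,255,255))|cv2.inRange(hsv,(172,150,60),(180,255,255)))>0)
ys,xs=np.where(m[:200]);print("red",xs.min(),xs.max(),ys.min(),ys.max())
k=(hsv[...,2]<75)[78:142,268:328];ys,xs=np.where(k);
print("dark",xs.min()+268,xs.max()+268,ys.min()+78,ys.max()+78)
h=px2w("wrist",[(243,72),(428,73),(427,157),(243,156)],[.012]*4,T)
print("base",h[:,:2].tolist(),h.mean(0),[np.linalg.norm(h[i]-h[i-1]) for i in range(4)])
d=h[1]-h[0]+h[2]-h[3];print("yaw",np.arctan2(d[1],d[0]))
r=px2w("wrist",[(264,79),(348,78),(348,146),(264,145)],[.095]*4,T);print("car",r.mean(0),[np.linalg.norm(r[i]-r[i-1]) for i in range(4)])
b=px2w("wrist",[(289,82),(297,138)],[.135]*2,T);d=b[0]-b[1];print("bar",b.mean(0),np.linalg.norm(d),np.arctan2(d[1],d[0]))
f=px2w("wrist",[(440,78),(456,78),(453,147),(437,147)],[.112]*4,T);print("fix",f.mean(0))
cv2.imwrite("pics/hz.png",cv2.resize(im[60:170,230:470],None,fx=3.3,fy=3.3,interpolation=cv2.INTER_CUBIC))
```

```text
crate [[0.48080992462024386, -0.14800543684685796], [0.6200522794582944, -0.19755144383096587], [0.5650932588107358, -0.35262517500218227], [0.42545764135718345, -0.30310752389728846]] [ 0.5229 -0.2503  0.105 ] [np.float64(0.16468312806670085), np.float64(0.14779458782010543), np.float64(0.16452463660467836), np.float64(0.14815567296793197)]
yaw -0.3413195527324571
tin [ 0.5317 -0.2536  0.101 ] [np.float64(0.03490275579679622), np.float64(0.053595923018389904), np.float64(0.03567052461021503), np.float64(0.054959781959937344)] cap [[ 0.5317 -0.2538  0.113 ]]
yaw -0.3469370124890478
red 263 346 79 143
dark 270 322 79 140
base [[0.456815396509987, 0.2757793502777296], [0.6189124069357635, 0.3370617007076274], [0.6496645004412795, 0.2648663424155791], [0.4817011300574672, 0.2015583230411097]] [0.5518 0.2698 0.012 ] [np.float64(0.0782819303431849), np.float64(0.17329445248820607), np.float64(0.0784720396949718), np.float64(0.1794981869206704)]
yaw 0.3609409602981691
car [0.5295 0.261  0.095 ] [np.float64(0.048765897486655066), np.float64(0.06262643631716311), np.float64(0.05012202508268441), np.float64(0.06466582450757763)]
bar [0.5233 0.2588 0.135 ] 0.0364652465035023 2.0653225159418342
fix [0.6252 0.2973 0.112 ]
```

View pics/hz.png

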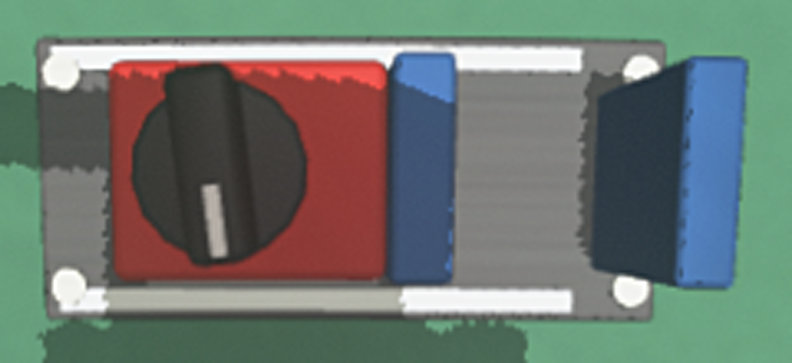

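```bash
cat > fit.py <<'E'
from h import *
from scipy.optimize import least_squares
T=np.load("pics/hold1.npy")
C=lambda u,v:(230+u/3.3-.35,60+v/3.3-.35)
uv=np.array([C(*p) for p in[(37,40),(48,318),(652,320),(664,42),(686,60),(677,283),(746,58),(734,287),(456,55),(450,283),(111,62),(116,278),(199,70),(222,262)]])
def model(p):
    x,y,a,v,q=p; f=.03-v
    L=[(-.09,.04,.012),(-.09,-.04,.012),(.09,-.04,.012),(.09,.04,.012),(.07,.025,.112),(.07,-.025,.112),(.084,.025,.112),(.084,-.025,.112),
       (f,.025,.112),(f,-.025,.112),(f-.078,.025,.095),(f-.078,-.025,.095)]
    for s in(-1,1): L.append((f-.052+s*.02*np.cos(-q),s*.02*np.sin(-q),.135))
    L=np.array(L); c,s=np.cos(a),np.sin(a)
    return np.c_[x+c*L[:,0]-s*L[:,1],y+s*L[:,0]+c*L[:,1],L[:,2]]
r=least_squares(lambda p:(w2px("wrist",model(p),T)-uv).ravel(),[.552,.27,.36,.005,1.45],loss="soft_l1")
print(r.x); print(r.fun.reshape(-1,2))
E
python3 fit.py
```

```text
[0.5521 0.27   0.3641 0.0087 1.4671]
[[-1.1332 -0.477 ]
 [-1.0332  1.1209]
 [ 0.369   0.8508]
 [ 1.0288 -0.5491]
 [-0.0755 -1.8105]
 [-1.073   1.7023]
 [ 1.1085 -0.7168]
 [ 0.4153  0.7472]
 [ 1.2798 -1.3931]
 [ 1.6073  1.1119]
 [-1.0909 -0.7069]
 [-0.6119  1.5377]
 [-0.3119 -2.076 ]
 [-0.1134  1.3826]]
```

```bash
cat >> h.py <<'E'
H=np.array([.5521,.2700]);A=.3641
def hp(x,y=0): # holder -> world xy
    c,s=np.cos(A),np.sin(A); return H+[c*x-s*y,s*x+c*y]
def goyaw(pos,yaw): return np.r_[pos],quat(yaw)
def st(m=""):
    s=manip.get_state();print(m,round(s["clock"],2),s["position"],"F",s["force"],"M",s["wrist_torque"],"w",round(s["gripper_width"],4),"g",round(s["grasp_force"],1),"q6",round(s["qpos"][5],3))
E
python3 - <<'E'
from h import *
k=hp(-.0307); y0=A-1.467+np.pi/2; y1=A-.12+np.pi/2
for o in(0,np.pi):
    for y in(y0+o,y1+o):
        q=manip.ik([*k,.285],quat(y)); print(o,y,q)
E
```

```text
0 0.46789632679489657 [ 0.457   0.4292  1.8215 -0.      0.8909 -0.0109]
0 1.8148963267948965 [ 0.457   0.4292  1.8215 -0.      0.8909 -1.3579]
3.141592653589793 3.6094889803846897 None
3.141592653589793 4.956488980384689 [ 0.457   0.4292  1.8215 -0.      0.8909  1.7837]
```

Run:
```python
from h import *
k=hp(-.0307); y0=A-1.467+np.pi/2
manip.command_gripper(.045)
manip.move_to([*k,.34],quat(y0)); manip.move_l([*k,.285],rate=.1); st("down")
manip.command_gripper(.0); st("grip")
q=manip.get_state()["qpos"].copy()
for a in(.35,.7,1.05,1.33):
    t=q.copy(); t[5]-=a; manip.set_joints(t); st(a)
p=manip.get_state()["position"].copy(); d=hp(-.022)-hp(0)
manip.move_l([p[0]+d[0],p[1]+d[1],p[2]],rate=.05); st("drag")
manip.command_gripper(.05); st("open")
p=manip.get_state()["position"]; manip.move_l([p[0],p[1],.45],rate=.25)
snap("hold2")
```

```text
down 5.72 [0.5239 0.259  0.2856] F [ 0.7764 -1.114   0.871 ] M [ 0.0116 -0.0486  0.0119] w 0.045 g 0.0 q6 -0.011
grip 6.11 [0.5229 0.2588 0.2859] F [-5.7679 -3.987   8.8076] M [-0.4505  0.7831  0.1489] w 0.013 g 59.1 q6 -0.011
0.35 6.53 [0.5225 0.2586 0.2859] F [-2.5139 -2.6795 -0.1283] M [-0.2879  0.3358  0.1284] w 0.0131 g 59.1 q6 -0.357
0.7 6.96 [0.5229 0.2586 0.2859] F [-0.5912 -3.725  -1.259 ] M [-0.5715  0.0238  0.1517] w 0.0131 g 59.0 q6 -0.705
1.05 7.38 [0.523  0.2584 0.2859] F [ 0.2254 -6.2694 -0.5372] M [-0.8912 -0.0268  0.077 ] w 0.0127 g 59.1 q6 -1.057
1.33 7.76 [0.523  0.2581 0.2859] F [ 0.9384 -7.364  -0.7043] M [-1.1964 -0.1172  0.1162] w 0.0128 g 59.2 q6 -1.337
drag 8.35 [0.5023 0.25   0.2858] F [-0.6917 -5.8486 -0.9676] M [-0.8719 -0.0319 -0.0869] w 0.0128 g 59.0 q6 -1.337
open 8.79 [0.5026 0.2505 0.286 ] F [ 0.8412 -0.2092  0.5273] M [-0.0357 -0.0045 -0.0117] w 0.05 g 0.0 q6 -1.338
```

View pics/hold2.png

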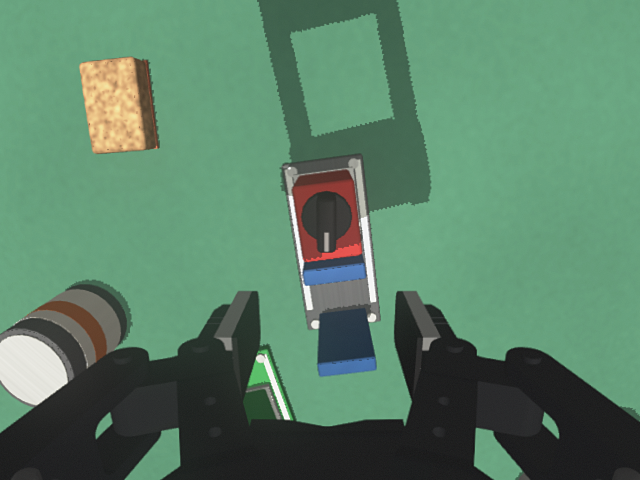

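The knob is turned to about 0.13 rad and the carriage is back by the end stop, with the gap about 70 mm; the sander and can are untouched. Next is the tin.

Run:
```python
from h import *
t=[.5317,-.2537]; yaw=-.345
manip.command_gripper(.072)
manip.move_to([*t,.34],quat(yaw)); st("above")
manip.move_l([*t,.228],rate=.12); st("down")
manip.command_gripper(.0); st("grip")
manip.move_l([*t,.39],rate=.15); st("lift")
b=[.58,-.06]; by=-.1
manip.move_to([*b,.39],quat(by)); st("over bench")
manip.move_l([*b,.245],rate=.2)
manip.move_l([*b,.2225],rate=.05); st("set")
```

```text
above 11.88 [ 0.5321 -0.2531  0.3403] F [ 0.1238 -0.0545 -0.1414] M [ 0.0578 -0.0061  0.093 ] w 0.072 g 0.0 q6 -0.103
down 12.96 [ 0.532  -0.2538  0.2284] F [-0.1353  0.5431  0.5669] M [ 0.0247  0.0347 -0.0173] w 0.072 g 0.0 q6 -0.103
grip 13.24 [ 0.532  -0.2539  0.2288] F [-1.4069  0.2233  6.0167] M [0.1158 0.0651 0.0353] w 0.0557 g 63.9 q6 -0.103
lift 14.47 [ 0.5314 -0.2535  0.3889] F [ 0.087   0.8596 -3.7354] M [ 0.0179  0.0132 -0.0446] w 0.0558 g 63.5 q6 -0.103
over bench 15.29 [ 0.5799 -0.0602  0.3895] F [ 0.2956 -0.7205 -1.6645] M [-0.0343 -0.0192  0.0483] w 0.0551 g 63.5 q6 -0.006
set 16.77 [ 0.5798 -0.0598  0.2227] F [-2.8628  0.0779  6.9943] M [0.2306 0.6332 0.0846] w 0.0554 g 63.6 q6 -0.006
```

Run:
```python
from h import *
b=[.58,-.06]; by=-.1+np.pi/2
manip.command_gripper(.075); st("rel")
manip.move_l([*b,.36],rate=.25)
manip.command_gripper(.065)
manip.move_to([*b,.36],quat(by)); manip.pause(.1); st("turned")
im=manip.capture("wrist")[:,:,::-1]; im2=manip.capture("side")[100:340,150:470,::-1]
cv2.imwrite("pics/re.png",np.hstack([cv2.resize(im,(400,300)),cv2.resize(im2,(400,300))]))
```

```text
rel 17.1 [ 0.5801 -0.06    0.2223] F [ 0.2544 -0.5672  0.1993] M [0.0117 0.019  0.0271] w 0.0751 g 0.0 q6 -0.006
turned 19.57 [ 0.58   -0.06    0.3599] F [ 0.3602 -0.2489  0.3889] M [ 0.0156 -0.0143 -0.0386] w 0.065 g 0.0 q6 -1.576
```

View pics/re.png

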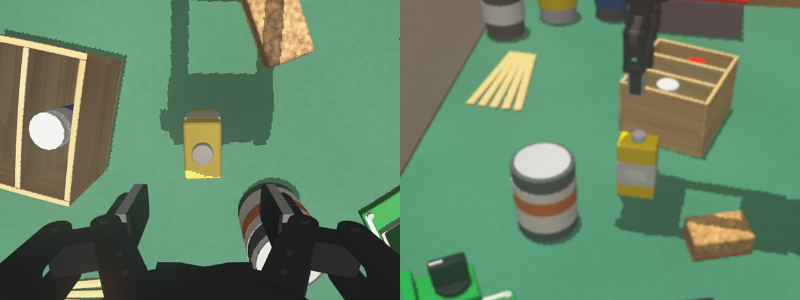

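The tin stands upright and square to the tool (cap at (203,153) in the left half), clear of the can and sander. I'll regrasp its broad faces.

Run:
```python
from h import *
b=[.58,-.06]
manip.move_l([*b,.222],rate=.15)
manip.command_gripper(.0); st("grip")
manip.move_l([*b,.40],rate=.18); st("lift")
g=hp(.036,-.001); gy=A+np.pi/2
manip.move_to([*g,.40],quat(gy)); st("over")
manip.move_l([*g,.25],rate=.15); st("low")
s=manip.get_state(); f0=s["force"][2]
for z in np.arange(.246,.2335,-.002):
    manip.move_l([*g,z],rate=.04); s=manip.get_state()
    if s["force"][2]-f0>5: break
st("set")
im=manip.capture("scene")[110:230,320:480,::-1]; im2=manip.capture("side")[290:470,230:470,::-1]
cv2.imwrite("pics/place.png",np.hstack([cv2.resize(im,(400,300)),cv2.resize(im2,(400,300))]))
```

```text
grip 21.1 [ 0.5804 -0.0601  0.2229] F [-0.5041 -1.0636  6.1417] M [ 0.0177  0.1556 -0.0195] w 0.0352 g 59.8 q6 -1.576
lift 22.24 [ 0.5795 -0.06    0.3988] F [ 0.3467 -0.3462 -2.393 ] M [-0.0156 -0.0085  0.0134] w 0.0352 g 59.8 q6 -1.576
over 23.53 [0.5864 0.2808 0.3998] F [ 0.0444  0.3501 -2.6406] M [-0.0202  0.0278  0.0151] w 0.0347 g 59.8 q6 -1.489
low 24.68 [0.5866 0.282  0.251 ] F [-0.2708  0.0333 -2.3488] M [-0.0195 -0.0079  0.0324] w 0.0353 g 59.8 q6 -1.489
set 26.43 [0.5864 0.2819 0.2349] F [-2.8161 -1.0256  5.3514] M [-0.1485  0.3784  0.0628] w 0.0352 g 60.7 q6 -1.489
```

View pics/place.png

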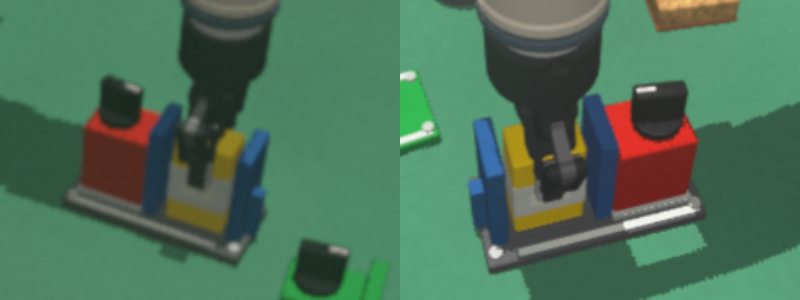

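Run:
```python
from h import *
manip.command_gripper(.06); st("rel")
p=manip.get_state()["position"]; manip.move_l([p[0],p[1],.37],rate=.2)
k=np.array([.5026,.2503]); ky=A-.137+np.pi/2
manip.command_gripper(.045)
manip.move_to([*k,.34],quat(ky)); manip.move_l([*k,.285],rate=.1); st("down")
manip.command_gripper(.0); st("grip")
ux=hp(1)-hp(0); p0=manip.get_state()["position"].copy(); f0=manip.get_state()["force"]@[*ux,0]
for d in np.r_[.008,.011,np.arange(.012,.0205,.001)]:
    manip.move_l([*(p0[:2]+d*ux),p0[2]],rate=.03); s=manip.get_state()
    f=s["force"]@[*ux,0]-f0; print(round(d,4),round((s["position"]-p0)[:2]@ux,4),round(f,2))
    if f<-12: break
st("pushed")
```

```text
rel 26.89 [0.5861 0.2819 0.234 ] F [ 0.6601 -0.211   0.2655] M [-0.009  -0.0018  0.036 ] w 0.0597 g 0.0 q6 -1.489
down 29.19 [0.503  0.2505 0.2852] F [-0.1663  0.4527  0.2393] M [ 0.0085 -0.0155 -0.0437] w 0.0452 g 0.0 q6 -1.339
grip 29.57 [0.503  0.25   0.2859] F [ 0.1587 -3.7502  6.2941] M [-0.6072 -0.086   0.0347] w 0.0126 g 60.0 q6 -1.339
0.008 0.0083 1.21
0.011 0.0111 -0.72
0.012 0.0119 -1.75
0.013 0.0129 -1.2
0.014 0.0139 -2.17
0.015 0.0146 -3.79
0.016 0.015 -6.65
0.017 0.0154 -10.37
0.018 0.0158 -13.04
pushed 32.0 [0.5178 0.2556 0.2859] F [-12.0083  -8.4488  15.0286] M [-1.3795  2.0628  0.0755] w 0.0125 g 61.5 q6 -1.342
```

Run:
```python
from h import *
ux=hp(1)-hp(0); p0=np.array([.503,.25,.2859]); p=np.array([*(p0[:2]+.0165*ux),p0[2]])
ky=A-.137+np.pi/2
for a in(.35,.7,1.05,1.25,1.39):
    manip.set_joints(manip.ik(p,quat(ky-a))); st(a)
manip.pause(.2); st("end")
manip.command_gripper(.045); st("open")
s=manip.get_state()["position"]; manip.move_l([s[0],s[1],.36],rate=.2)
b=hp(-.0,-.06); manip.move_to([*b,.45],quat(A)); manip.pause(.1); st("view")
snap("hold3"); im=cv2.imread("pics/hold3.png")
im2=manip.capture("side")[290:470,230:470,::-1]
cv2.imwrite("pics/fin.png",np.hstack([cv2.resize(im[50:200,220:470],(500,300)),cv2.resize(im2,(300,300))]))
```

```text
0.35 32.42 [0.5173 0.2554 0.2859] F [-6.9008 -6.9893  9.509 ] M [-1.0989  1.1944 -0.083 ] w 0.0128 g 60.6 q6 -0.991
0.7 32.85 [0.5173 0.2554 0.2859] F [-6.075  -7.104   9.6761] M [-1.063   1.051  -0.1499] w 0.0128 g 60.6 q6 -0.641
1.05 33.27 [0.5173 0.2554 0.2859] F [-7.1026 -6.5686  9.9591] M [-1.1054  1.0688 -0.0666] w 0.0128 g 60.6 q6 -0.291
1.25 33.58 [0.5174 0.2554 0.286 ] F [-6.9375 -6.7804  9.2336] M [-1.1397  1.0684  0.0119] w 0.0131 g 60.6 q6 -0.091
1.39 33.84 [0.5174 0.2554 0.286 ] F [-6.8308 -7.4875  9.4846] M [-1.109   1.0849 -0.0039] w 0.013 g 60.7 q6 0.049
end 34.04 [0.5174 0.2554 0.286 ] F [-6.536  -6.93   10.0636] M [-1.1157  1.0854  0.0189] w 0.0128 g 60.7 q6 0.048
open 34.45 [0.5186 0.2561 0.2859] F [-0.2182  0.8681 -0.5574] M [-0.0114 -0.0407  0.0204] w 0.0449 g 0.0 q6 0.048
view 35.59 [0.5727 0.2139 0.4479] F [-0.6304 -0.3321  0.4806] M [-0.0033 -0.0154 -0.0209] w 0.0452 g 0.0 q6 -0.009
```

View pics/fin.png

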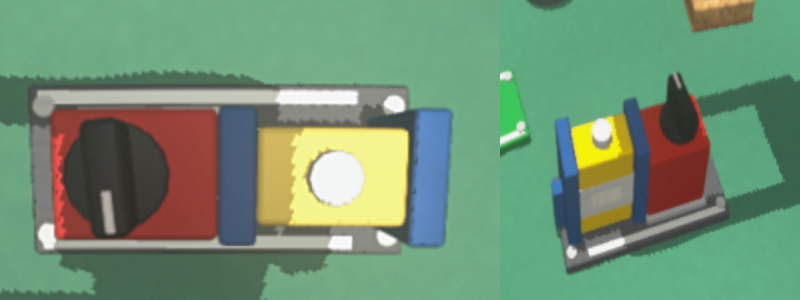

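The tin sits square between both jaws: its edges at 258–408 px meet the jaw faces, and it's centred across at y≈177. The knob bar has the same tilt as at the start, about 1.5 rad, and the arm is clear.

```bash
python3 -c "
from rig import manip
print(manip.sign_off())"
```

```text
the job is handed in; nothing more can be done
None
```

I handed the job in at about 36 s on the robot clock: the tin stands upright and centred in the holder, snug between both jaws, with the knob tight at about 1.5 rad by the camera; no verdict was shown.

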